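Swing the bench magnifier over the striker pin

TASK

The polished steel striker pin is due for a wear check. Swing the bench magnifier's arm round by its black knob until the lens is centred above the striker pin, then let go so that the arm stays there; do not disturb the pin.

Things in the scene. Friction and masses are not known exactly. Their poses are not given: they have to be found in the camera images.
- magnifier_arm (a joint): Swing angle (rad) of the magnifier's level arm about its upright pivot; positive is anticlockwise from above; stops at -1.5 and 1.5. Friction (0.25 N m, no spring) holds it at any angle. The arm is a grey bar 20 mm wide, 14 mm thick. A fixed upright black round knob, 18 mm diameter, stands on it 150 mm from the pivot axis, reaching 13 to 60 mm above the arm's mid-plane; grip it there from above.
- magnifier_pivot (a point): Point on the magnifier's upright pivot axis at the height of the arm's mid-plane, 140 mm above the table. The pivot tops a fixed round cast stand (foot 110 mm diameter, column 26 mm); its cap reaches 18 mm above this point. The stand's place and yaw vary.
- lens_centre (a point): Centre of the magnifier's round lens (clear glass in a dark steel ring of 112 mm outside diameter), at the arm's mid-plane, 220 mm from the pivot axis. The knob lies on the straight line from the pivot to this point, 150 mm from the pivot and 70 mm short of the lens centre.
- striker_pin_centre (a point): Centre, half-way up, of the loose striker pin standing on the table: polished steel, flange 44 mm diameter and 8 mm thick at the foot, 16 mm shank, 24 mm head, 55 mm high. It is 214 to 226 mm from the pivot axis, so the lens passes well above it. A grey cast latch body, a white nylon guide block and a bronze cam follower, each under 50 mm high, stand on the same arc in any order.
Mind the look-alikes: they are no part of the job. Leave any orange or red look-alike of the part that bears striker_pin_centre alone.

How it is judged:
By the outcome, as a careful person would: the job done as asked, in the order asked, and still so for the second after the job is handed in, with the robot touching nothing.
It also fails if it takes over 48 s, if anything falls off the work surface, if the arm or the gripper's body presses on something with over 40 N, if the wrist force passes 120 N, or if a joint passes its speed limit or range.

ROBOT

A 7-joint arm with a two-finger parallel gripper is mounted at the origin on the work surface. World frame = base frame: x ahead of the robot, y to its left, z up, the work surface at z = 0. Lengths are in m, angles in rad, forces in N, time in s.
With the tool pointing down it reaches from about 0.425 to 0.875 m from the base axis. Payload 4.7 kg.
Tool frame: the origin (TCP) lies on the mounting face of the last link; the fingertips stand 182 mm ahead of it and the grasp point (between the pads) lies 164 mm ahead of it; z points along the fingers, y is the direction in which the jaws open and shut (so a half turn about z gives the same grasp; the last joint's range is limited). The gripper opens to 87 mm and grips with 3 to 60 N. Pads are 19 mm wide; open, the fingers measure 117 mm over their backs; the gripper's body (75 mm by 190 mm) begins 51 mm behind the grasp point.
Start: joints at [1.152, 0.321, -0.07, 1.45, 0.023, 1.371, -0.057], TCP at [0.273, -0.59, 0.405] pointing down, gripper open.
Joint ranges: [-2.86, 2.86], [-0.3, 2.09], [-1.38, 1.24], [0.06, 2.45], [-1.56, 4.7], [0.09, 2.05], [-2.69, 2.69]. Speed limits (rad/s): [2.57, 2.57, 3.14, 3.14, 3.14, 3.14, 3.14].

INTERFACE

Orientations are given as a rotation vector (axis times angle).
In Python, from bench import ctrl gives the robot as it stands. The module is installed in compiled form; this text tells all that it offers.
- The arm moves only by the tool play_rows, never from a script. Its argument "targets" is text: rows parted by semicolons, each of 7 numbers parted by spaces: the shift along the tool's x, y, z in cm, then the turn, a rotation vector about the tool's x, y, z in rad, then the opening, from -1 (shut) to 1 (fully open). In form: x y z ax ay az grip; .... A call has 1 to 20 rows; each row shifts and turns the pose as measured when the row begins, along the tool's axes as they then stand; what a row does not reach is not made up. A row lasts 1/8 s, in which the tool goes at most 62.5 mm and 10.7 degrees, less where a joint would pass 70% of its speed; a pose out of reach is approached as far as the arm can. A call is refused whole if a number of a shift passes 6.25 or a number of a turn 0.188, either way. A call with a gripper value outside its range is refused whole. The fingers move at their own pace and stop on an object; "newtons" is the grip in N (left out, the last holds). Time passes only in rows, so rows that do not move let the fingers close. It gives the time, the measured TCP pose, the force and the opening at its end, in the units of the state.
- ctrl.get_state(): the state, without advancing time (a new reading comes with each control period).
- ctrl.get_image(name): name is "scene" or "side" or "wrist"; returns a dict with "pixels" (480x640x3 uint8, blue, green, red), "depth" (480x640 float32, m along the optical axis (not along the pixel's ray), 0 where there is no reading), "intrinsics" (3x3 intrinsics, pixels), "R" (3x3) and "t" (3): a world point X has camera coordinates R X + t. Camera axes: x right, y down, z forward; pixel columns grow to the right and rows downward; lengths in m; the calibration is good to about 2 mm. The wrist camera is an equidistant fisheye: a pixel r from the principal point sees the ray r / f radians off the axis. A picture is of the moment at which its call begins.
- ctrl.close_job(): hands the job in, once; it reports no verdict.
The state is a dict: "time": time; "joint_positions": joint angles; "qd": joint speeds; "joint_torque": joint torques, N m; "position": TCP position; "tool_rot": TCP orientation; "ft_force": force on the tool from outside, world axes, zero at the start; "torque": the same for the moment, N m; "grip_width": opening from 0.0 (shut) to 1.0 (fully open).
Only numpy, scipy, OpenCV 4.12 (cv2) and the standard library are available. Lean on these libraries where they do the work, as an engineer would, in place of code of your own. Each camera call takes 0.05 s, during which the arm holds its last target.

## Working session

There is one attempt and no reset: what is moved stays moved. The work goes in short steps, Python scripts to look and compute and a tool call to move; the robot and the scene stay as the last step left them, time stands still between calls to the robot, and variables do not carry over. Pictures are saved under pics/ and viewed, and the job is handed in when it is done.

Besides the shell and the picture viewer there is one more tool, called after "Emit:" by a JSON object that holds its "method" and its "body". play_rows: Moves the arm, as the interface text tells. Its arguments: {"type":"object","properties":{"targets":{"type":"string"},"newtons":{"type":"number"}},"required":["targets"]}

```bash
mkdir -p pics
cat > h.py <<'E'
import numpy as np,cv2,pickle
from bench import ctrl
def grab(n,tag):
    d=ctrl.get_image(n); cv2.imwrite(f'pics/{tag}.png',d['pixels']); pickle.dump({k:(np.array(v) if not isinstance(v,str) else v) for k,v in d.items()},open(f'pics/{tag}.pkl','wb')); return d
def load(tag): return pickle.load(open(f'pics/{tag}.pkl','rb'))
def world(d,u,v,z=None):
    K=d['intrinsics'];R=d['R'];t=np.array(d['t']).ravel()
    r=np.array([(u-K[0,2])/K[0,0],(v-K[1,2])/K[1,1],1.]); C=-R.T@t; w=R.T@r
    s=d['depth'][int(v),int(u)] if z is None else (z-C[2])/w[2]
    return C+s*w
def proj(d,X):
    c=d['R']@np.array(X)+np.array(d['t']).ravel(); p=d['intrinsics']@c; return p[:2]/p[2]
E
python3 - <<'E'
from h import *
for n in('scene','side','wrist'):
    d=grab(n,n+'0'); print(n,d['intrinsics'].tolist(),(-d['R'].T@np.array(d['t']).ravel()).round(3))
print(ctrl.get_state())
E
```

```text
scene [[511.34720414231504, 0.0, 327.424526273316], [0.0, 511.34720414231504, 246.74587340529882], [0.0, 0.0, 1.0]] [1.077 0.01  0.509]
side [[508.3779714521478, 0.0, 313.9416996295196], [0.0, 508.3779714521478, 245.5099896298183], [0.0, 0.0, 1.0]] [ 0.257 -0.348  0.606]
wrist [[371.64829954431775, 0.0, 322.76147157410753], [0.0, 371.64829954431775, 240.39537419034116], [0.0, 0.0, 1.0]] [ 0.35  -0.555  0.386]
{'time': 0.15, 'joint_positions': array([ 1.15206754,  0.32166904, -0.07009745,  1.45137942,  0.02261181,
        1.37080955, -0.05694471]), 'qd': array([ 0.00189035, -0.0004733 , -0.00310486, -0.00373098, -0.00024271,
        0.00019216, -0.0003332 ]), 'joint_torque': array([ 5.94536482e-05, -4.91796219e+01, -4.04531909e-01, -3.12879467e+01,
       -6.39537117e-02,  4.03972110e-02,  1.51053409e-04]), 'position': array([ 0.27255126, -0.58993625,  0.40390978]), 'tool_rot': array([-3.06692493e+00, -6.74276404e-01,  6.40895655e-04]), 'ft_force': array([-0.63314334, -0.5800627 , -0.53444484]), 'torque': array([-0.02303765, -0.01419177,  0.01617667]), 'grip_width': 0.9964898477620527}
```

View pics/scene0.png

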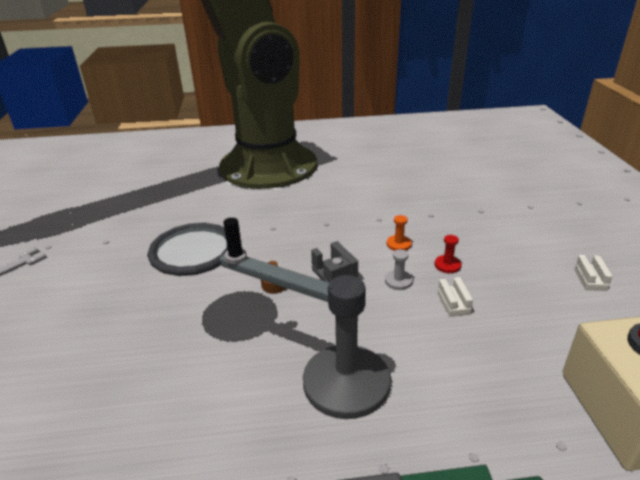

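View pics/side0.png

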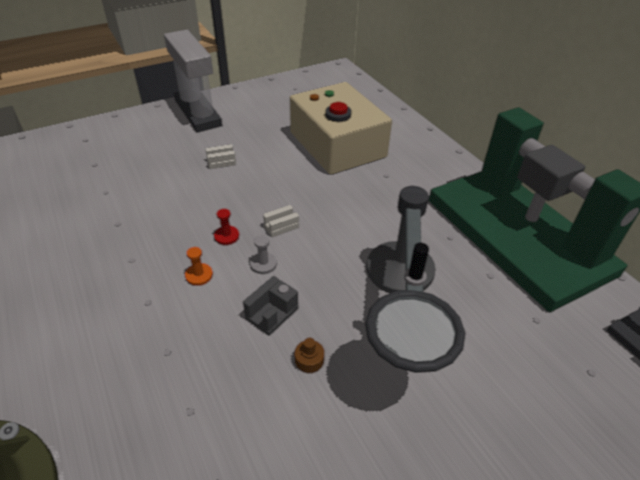

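View pics/wrist0.png

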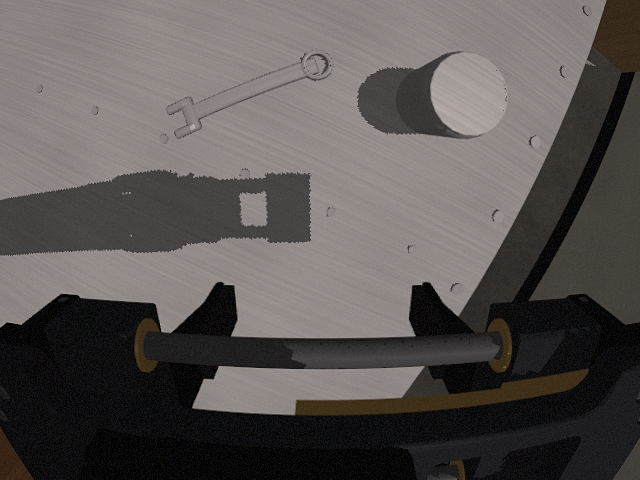

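The scene shows the polished grey pin at scene (400,270) / side (263,255). The look-alikes are the orange pin at (400,232) / (198,268) and the red pin at (449,253) / (226,228). The nylon, latch and bronze parts sit at (456,296), (335,265) and (272,278). The knob is at scene (233,238) and the cap at (346,290). I choose the grey steel pin and will check it in a close crop.

Run:
```python
from h import *
a=load('scene0')['pixels'];b=load('side0')['pixels']
c1=cv2.resize(a[205:325,330:490],None,fx=2.5,fy=2.5,interpolation=3)
c2=cv2.resize(b[190:310,180:340],None,fx=2.5,fy=2.5,interpolation=3)
c3=cv2.resize(a[210:330,215:375],None,fx=2.5,fy=2.5,interpolation=3)
c4=cv2.resize(b[175:295,350:510],None,fx=2.5,fy=2.5,interpolation=3)
cv2.imwrite('pics/crop0.png',np.vstack([np.hstack([c1,c2]),np.hstack([c3,c4])]))
```

```text
(no output)
```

View pics/crop0.png

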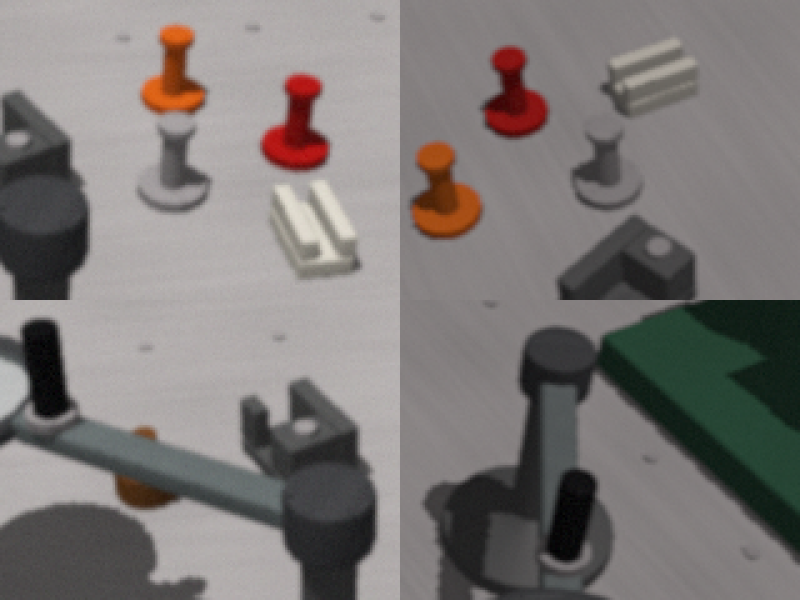

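The crop shows the grey steel pin at scene (400,268), apart from the orange and red pins. Next I triangulate the pin, pivot, knob and lens from both views.

Run:
```python
from h import *
a=load('scene0');b=load('side0')
pts={'head':((400.8,253.8),(261.6,241.0),.055),'flange':((399.3,279.5),(262.8,263),.008),'cap':((346.7,287.8),(414,194.2),.158),'knob':((231.5,221),(421.6,246.2),.2)}
def P(d): return d['intrinsics']@np.hstack([d['R'],np.array(d['t']).reshape(3,1)])
for k,(p,q,z) in pts.items():
    X=cv2.triangulatePoints(P(a),P(b),np.array(p,float),np.array(q,float)).ravel();X=X[:3]/X[3]
    print(k,'tri',X.round(4),'scene',world(a,*p,z).round(4)[:2],'side',world(b,*q,z).round(4)[:2])
# lens ring ellipse: outer contour via depth band near z=.14
for n,d,box in(('scene',a,(140,218,240,278)),('side',b,(355,280,475,378))):
    K=d['intrinsics'];v,u=np.mgrid[0:480,0:640]
    r=np.stack([(u-K[0,2])/K[0,0],(v-K[1,2])/K[1,1],np.ones_like(u)],-1)*d['depth'][...,None]
    W=(r-np.array(d['t']).ravel())@d['R']
    m=(abs(W[...,2]-.142)<.012)&(d['depth']>0)
    m[:box[1]]=0;m[box[3]:]=0;m[:,:box[0]]=0;m[:,box[2]:]=0
    print(n,m.sum(),[(W[...,i][m].min().round(4),W[...,i][m].max().round(4)) for i in (0,1,2)])
    cs,_=cv2.findContours(m.astype('uint8'),cv2.RETR_EXTERNAL,cv2.CHAIN_APPROX_NONE)
    c=max(cs,key=len);w=np.array([world(d,*x[0],.14)[:2] for x in c]);A=np.c_[2*w,np.ones(len(w))]
    for _ in range(5):
        s=np.linalg.lstsq(A,(w**2).sum(1),rcond=None)[0];rr=np.sqrt(s[2]+s[0]**2+s[1]**2);e=abs(np.hypot(*(w-s[:2]).T)-rr);k=e<max(.004,np.median(e)*2);w=w[k];A=A[k]
    print('lens',s[:2],rr,len(w))
```

```text
head tri [0.4584 0.1916 0.0536] scene [0.4588 0.1923] side [0.4579 0.1884]
flange tri [0.4576 0.1926 0.003 ] scene [0.4624 0.192 ] side [0.456  0.1865]
cap tri [0.6498 0.0782 0.1557] scene [0.6522 0.0781] side [0.6478 0.0755]
knob tri [ 0.5632 -0.0434  0.1995] scene [ 0.5631 -0.0426] side [ 0.5628 -0.0447]
scene 3612 [(np.float64(0.4687), np.float64(0.5778)), (np.float64(-0.1554), np.float64(-0.0393)), (np.float64(0.1344), np.float64(0.154))]
lens [ 0.51889501 -0.09901159] 0.05896186084539345 170
side 6618 [(np.float64(0.4648), np.float64(0.574)), (np.float64(-0.1577), np.float64(-0.0416)), (np.float64(0.1366), np.float64(0.154))]
lens [ 0.52133563 -0.10179635] 0.0557403050950656 238
```

Results from both views:

| Quantity | Value |
|---|---|
| Pivot | (0.650, 0.077) |
| Knob | (0.563, -0.044) |
| Lens centre | (0.520, -0.100) |
| Pin | (0.459, 0.190) |
| Pivot-to-knob distance | 149 mm |
| Pivot-to-lens distance | 220 mm |
| Pivot-to-pin distance | 222 mm |

The needed swing is about -85°. I go above the knob first, then yaw so the jaws lie tangential.

Emit:
{"method": "play_rows", "body": {"targets": "4.1 -3.1 -0.2 0 0 0 1;4.1 -3.1 -0.2 0 0 0 1;4.1 -3.1 -0.2 0 0 0 1;4.1 -3.1 -0.2 0 0 0 1;4.1 -3.1 -0.2 0 0 0 1;4.1 -3.1 -0.2 0 0 0 1;4.1 -3.1 -0.2 0 0 0 1;4.1 -3.1 -0.2 0 0 0 1;4.1 -3.1 -0.2 0 0 0 1;4.1 -3.1 -0.2 0 0 0 1;0 0 0 0 0 -0.17 1;0 0 0 0 0 -0.17 1;0 0 0 0 0 -0.17 1;0 0 0 0 0 0 1", "newtons": 20}}

```text
time: 1.9
position: [0.5211, -0.1205, 0.4202]
tool_rot: [-2.783, -1.444, 0.004]
ft_force: [-1.1, -0.5, -0.3]
grip_width: 0.999
```

```bash
cat >> h.py <<'E'
from scipy.spatial.transform import Rotation as Ro
def rel(x,y,z,yawdeg):
    "shift (cm, tool axes) and turn to put TCP at xyz pointing down with tool y at yawdeg"
    s=ctrl.get_state(); R=Ro.from_rotvec(s['tool_rot']); a=np.radians(yawdeg)
    Y=np.array([np.cos(a),np.sin(a),0]);Z=np.array([0,0,-1.]);T=Ro.from_matrix(np.c_[np.cross(Y,Z),Y,Z])
    yy=R.as_matrix()[:,1]
    print('t',s['time'],'pos',s['position'].round(4),'yaw',np.degrees(np.arctan2(yy[1],yy[0])).round(1),'q',s['joint_positions'].round(2),'F',s['ft_force'].round(1),'g',round(s['grip_width'],3))
    print('shift cm',(R.inv().apply(np.array([x,y,z])-s['position'])*100).round(2),'turn',(R.inv()*T).as_rotvec().round(3))
E
python3 - <<'E'
from h import *
rel(.563,-.044,.404,-35.6)
grab('wrist','wrist1');grab('side','side1')
E
```

```text
t 1.9 pos [ 0.5211 -0.1205  0.4202] yaw -35.1 q [ 0.65  0.1  -0.5   1.7   0.04  1.36 -0.47] F [-1.1 -0.5 -0.3] g 0.999
shift cm [ 8.66 -0.97  1.63] turn [-0.007 -0.     0.008]
```

View pics/wrist1.png

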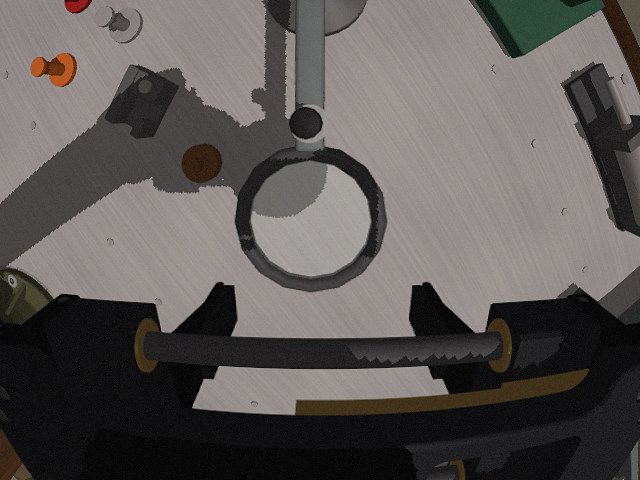

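The wrist view shows the knob at (306,122) and the lens ring centred at (311,219), with the arm in line with the tool's x axis. I cross-check these points with the fisheye.

```bash
cat >> h.py <<'E'
def fish(d,u,v,z):
    K=d['intrinsics'];x=(u-K[0,2])/K[0,0];y=(v-K[1,2])/K[1,1];th=np.hypot(x,y);s=np.sin(th)/th if th>0 else 1
    w=d['R'].T@np.array([x*s,y*s,np.cos(th)]);C=-d['R'].T@np.array(d['t']).ravel();return (C+(z-C[2])/w[2]*w).round(4)
E
python3 - <<'E'
from h import *
d=load('wrist1')
print('knob',fish(d,306,122,.2),'lens',fish(d,311,219,.14),'pin flange',fish(d,127,25,.006),'head',fish(d,103,16,.055))
rel(.563,-.044,.404,-35.6)
E
```

```text
knob [ 0.563  -0.0446  0.2   ] lens [ 0.5232 -0.1014  0.14  ] pin flange [0.4604 0.1894 0.006 ] head [0.4582 0.1914 0.055 ]
t 2.0 pos [ 0.5212 -0.1206  0.4203] yaw -35.2 q [ 0.65  0.1  -0.5   1.7   0.04  1.36 -0.47] F [-0.1  0.6  0.2] g 1.001
shift cm [ 8.67 -0.99  1.64] turn [-0.007 -0.     0.006]
```

Everything agrees within 3 mm. Now centre over the knob, descend to a grasp height of z 0.182 (TCP 0.346), and close.

Emit:
{"method": "play_rows", "body": {"targets": "4.3 -0.5 0 0 0 0 1;4.3 -0.5 0 0 0 0 1;0 0 0 0 0 0 1;0 0 2 0 0 0 1;0 0 2 0 0 0 1;0 0 2 0 0 0 1;0 0 1 0 0 0 1;0 0 0 0 0 0 1"}}

```text
time: 3.0
position: [0.5625, -0.0487, 0.3485]
tool_rot: [-2.805, -1.408, 0.007]
ft_force: [-0.3, 0.7, 0.4]
grip_width: 1.001
```

Run:
```python
from h import *
rel(.563,-.044,.346,-35.6)
grab('wrist','wrist2')
```

```text
t 3.0 pos [ 0.5625 -0.0487  0.3485] yaw -36.7 q [ 0.53  0.22 -0.55  1.72  0.12  1.24 -0.7 ] F [-0.3  0.7  0.4] g 1.001
shift cm [ 0.4  -0.24  0.25] turn [-0.005  0.003 -0.019]
```

View pics/wrist2.png

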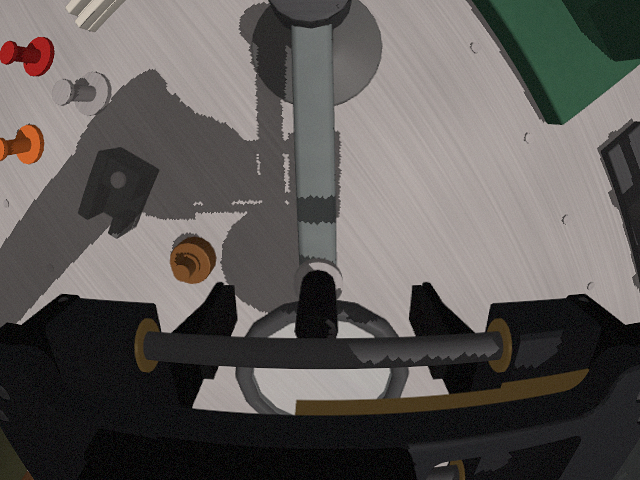

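The knob sits between the fingers at (318,300). I make a small correction and close.

Emit:
{"method": "play_rows", "body": {"targets": "0.4 -0.2 0.2 0 0 0 1;0 0 0 0 0 0 -0.5;0 0 0 0 0 0 -1;0 0 0 0 0 0 -1;0 0 0 0 0 0 -1;0 0 0 0 0 0 -1;0 0 0 0 0 0 -1;0 0 0 0 0 0 -1"}}

```text
time: 4.05
position: [0.5642, -0.044, 0.3493]
tool_rot: [2.808, 1.409, -0.001]
ft_force: [0.3, -0.1, -0.3]
grip_width: 0.288
```

Run:
```python
from h import *
rel(.563,-.044,.346,-35.6)
# arc step in tool frame: per row -5deg about world z
P=np.array([.650,.0775]);s=ctrl.get_state();p=s['position'][:2];print(np.hypot(*(p-P)),np.degrees(np.arctan2(*(p-P)[::-1]))%360)
```

```text
t 4.05 pos [ 0.5642 -0.044   0.3493] yaw -36.7 q [ 0.52  0.22 -0.56  1.72  0.12  1.24 -0.71] F [ 0.3 -0.1 -0.3] g 0.288
shift cm [-0.08 -0.1   0.33] turn [-0.     0.001 -0.02 ]
0.14870378095656872 234.77529308538794
```

Emit:
{"method": "play_rows", "body": {"targets": "0 0 0.2 0 0 0 -1;0 0 0 0 0 0 -1;0 0 0 0 0 0 -1;0 0 0 0 0 0 -1;0 0 0 0 0 0 -1"}}

```text
time: 4.68
position: [0.5643, -0.0439, 0.3481]
tool_rot: [2.807, 1.408, -0.0]
ft_force: [-0.6, 0.3, 0.6]
grip_width: 0.199
```

Run:
```python
from h import *
rel(.563,-.044,.346,-35.6)
```

```text
t 4.675 pos [ 0.5643 -0.0439  0.3481] yaw -36.7 q [ 0.52  0.22 -0.56  1.72  0.12  1.23 -0.71] F [-0.6  0.3  0.6] g 0.199
shift cm [-0.09 -0.1   0.21] turn [ 0.001  0.001 -0.019]
```

Gripped: the opening is 0.199, about 17.3 mm. Now swing clockwise along the arc, turning with the arm.

Emit:
{"method": "play_rows", "body": {"targets": "0.04 -1.1 0 0 0 0.075 -1;0.04 -1.1 0 0 0 0.075 -1;0.04 -1.1 0 0 0 0.075 -1;0.04 -1.1 0 0 0 0.075 -1;0.04 -1.1 0 0 0 0.075 -1;0.04 -1.1 0 0 0 0.075 -1"}}

```text
time: 5.42
position: [0.521, 0.0038, 0.3481]
tool_rot: [3.051, 0.721, -0.004]
ft_force: [-1.5, -1.1, 1.9]
grip_width: 0.197
```

```bash
cat > s.py <<'E'
from h import *
P=np.array([.650,.0775]);s=ctrl.get_state();p=s['position'][:2];a=np.degrees(np.arctan2(*(p-P)[::-1]))%360;print('r',np.hypot(*(p-P)),'ang',a,'torque',s['torque'].round(2))
b=np.radians(149.5); t=P+.149*np.array([np.cos(b),np.sin(b)]); rel(*t,.346,59.5)
E
python3 s.py
```

```text
r 0.1486128919484601 ang 209.73933803186753 torque [-0.09  0.35  0.24]
t 5.425 pos [0.521  0.0038 0.3481] yaw -63.4 q [ 0.46  0.12 -0.55  1.83  0.07  1.22 -1.22] F [-1.5 -1.1  1.9] g 0.197
shift cm [  6.75 -13.32   0.11] turn [-1.000e-03  8.000e-03 -2.145e+00]
```

The arm is following cleanly: radius 148.6 mm, angle 209.7°. I continue with slightly less turn per row, to stay clear of the last joint's range.

Emit:
{"method": "play_rows", "body": {"targets": "0 -1.1 0 0 0 0.065 -1;0.04 -1.1 0 0 0 0.065 -1;0.06 -1.1 0 0 0 0.065 -1;0.06 -1.1 0 0 0 0.065 -1;0.08 -1.1 0 0 0 0.065 -1;0.08 -1.1 0 0 0 0.065 -1;0.1 -1.1 0 0 0 0.065 -1"}}

```text
time: 6.3
position: [0.5019, 0.0761, 0.3479]
tool_rot: [3.125, -0.016, -0.016]
ft_force: [-3.2, -1.8, 4.6]
grip_width: 0.208
```

```bash
python3 s.py
```

```text
r 0.14807484287935582 ang 180.55631426874734 torque [-0.16  0.79 -0.03]
t 6.3 pos [0.5019 0.0761 0.3479] yaw -90.6 q [ 0.36  0.09 -0.59  1.85  0.07  1.23 -1.84] F [-3.2 -1.8  4.6] g 0.208
shift cm [ 1.89 -7.73  0.05] turn [-0.008  0.025 -2.619]
```

Emit:
{"method": "play_rows", "body": {"targets": "0.04 -1.1 0 0 0 0.06 -1;0.05 -1.1 0 0 0 0.06 -1;0.06 -1.1 0 0 0 0.06 -1;0.08 -1.1 0 0 0 0.06 -1;0.1 -1.1 0 0 0 0.06 -1;0.06 -0.6 0 0 0 0.03 -1;0 0 0 0 0 0 -1"}}

```text
time: 7.18
position: [0.5129, 0.1347, 0.3478]
tool_rot: [3.067, -0.555, -0.026]
ft_force: [-0.1, 0.2, 0.6]
grip_width: 0.201
```

```bash
python3 s.py; python3 -c "
from h import *
grab('scene','scene3');grab('side','side3');grab('wrist','wrist3')"
```

```text
r 0.1485973610847485 ang 157.36309727260272 torque [ 0.48 -0.34 -0.19]
t 7.175 pos [0.5129 0.1347 0.3478] yaw -110.5 q [ 0.25  0.16 -0.61  1.79  0.11  1.25 -2.32] F [-0.1  0.2  0.6] g 0.201
shift cm [ 0.18 -2.04  0.12] turn [-0.014  0.042 -2.967]
```

View pics/scene3.png

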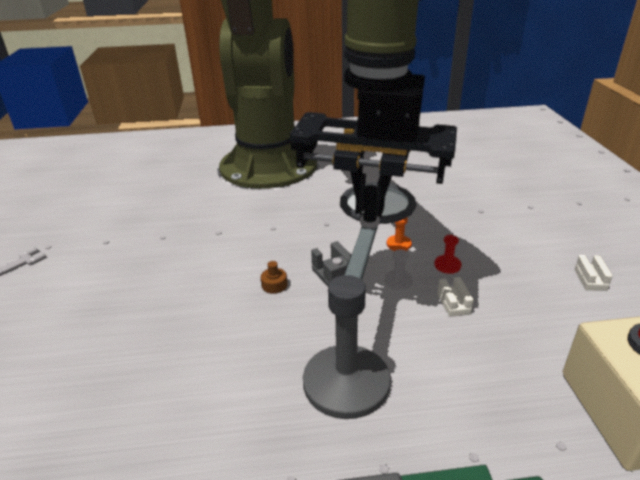

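View pics/side3.png

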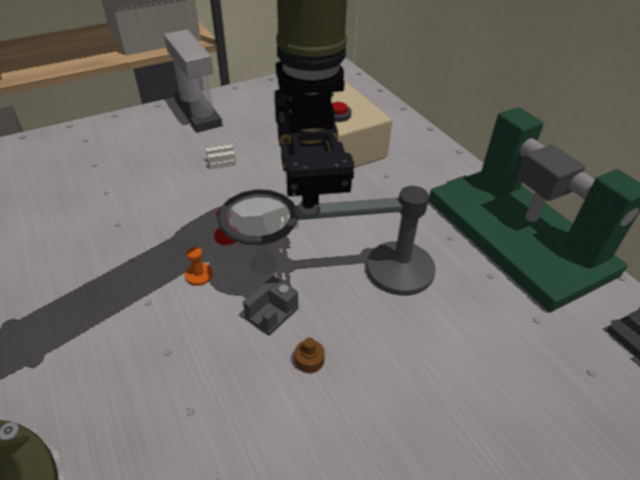

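View pics/wrist3.png

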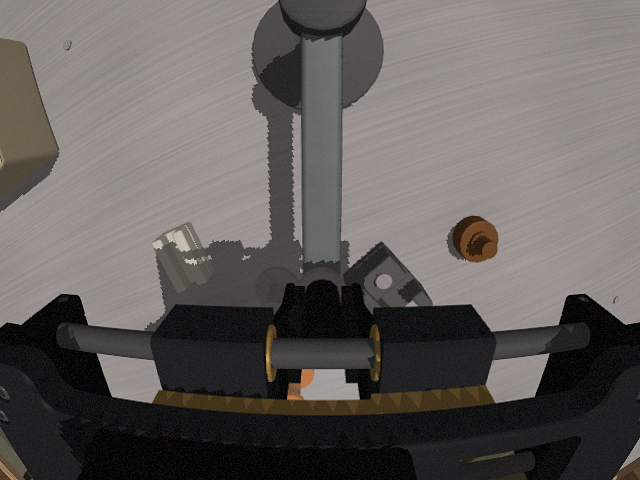

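The scene and side views show the lens ring at scene (378,202) / side (258,216), nearly over the pin and still a few degrees short. I fit the ring.

```bash
cat > lens.py <<'E'
from h import *
import sys
from scipy.optimize import least_squares
P=np.array([.650,.0775])
def lens(tag,guess):
    d=load(tag);g=cv2.cvtColor(d['pixels'],6)
    # dark-ring pixels cast to z=.147 / plane .14, annulus selection around guess
    K=d['intrinsics'];v,u=np.mgrid[0:480,0:640];r=np.stack([(u-K[0,2])/K[0,0],(v-K[1,2])/K[1,1],np.ones_like(u)],-1)
    W=(r*d['depth'][...,None]-np.array(d['t']).ravel())@d['R']
    C=-d['R'].T@np.array(d['t']).ravel();w=r@d['R'];Q=(C+((.14-C[2])/w[...,2])[...,None]*w)[...,:2]
    c=np.array(guess)
    for _ in range(4):
        rho=np.hypot(*(Q-c).transpose(2,0,1))
        arm=(W[...,2]>.16)|(d['depth']==0)
        m=(rho<.068)&(rho>.035)&(abs(W[...,2]-.14)<.012)&~arm&(g<110)
        al=np.arctan2(*(Q-P).transpose(2,1,0)[::1]) if 0 else None
        q=Q[m]; q=q[(np.hypot(*(q-P).T)>.175)]
        # mid-ring circle fit
        f=least_squares(lambda x:np.hypot(q[:,0]-x[0],q[:,1]-x[1])-x[2],[*c,.05],loss='soft_l1',f_scale=.003)
        c=f.x[:2]
    print(tag,'lens',c.round(4),'r',f.x[2].round(4),'n',len(q),'ang',np.degrees(np.arctan2(*(c-P)[::-1])).round(2)%360,'dist',np.hypot(*(c-P)).round(4))
    return c
if __name__=='__main__':
    lens('scene0',[.52,-.1]);lens('side0',[.52,-.1])
    for t in sys.argv[3:]: lens(t,[float(sys.argv[1]),float(sys.argv[2])])
E
python3 lens.py .447 .16 scene3 side3; python3 -c "
import math
print(math.degrees(math.atan2(.190-.0775,.459-.65)))"
```

```text
scene0 lens [ 0.5198 -0.103 ] r 0.0493 n 1344 ang 234.2 dist 0.2225
side0 lens [ 0.521  -0.1029] r 0.0491 n 2586 ang 234.43 dist 0.2218
scene3 lens [0.4392 0.1561] r 0.0503 n 856 ang 159.54 dist 0.2249
side3 lens [0.4438 0.1563] r 0.0483 n 1810 ang 159.09 dist 0.2208
149.5016921726786
```

The arm is at about 159.3°, so roughly 9.8° (25 mm at the knob) remains. The tool is also tilted about 0.04 rad.

Emit:
{"method": "play_rows", "body": {"targets": "0.06 -0.9 0 0 0 0.04 -1;0.08 -0.9 0 0 0 0.04 -1;0.06 -0.6 0 0 0 0.02 -1;0 0 0 0 0 0 -1"}}

```text
time: 7.82
position: [0.5225, 0.1546, 0.3477]
tool_rot: [3.028, -0.713, -0.031]
ft_force: [-1.2, 1.4, 0.9]
grip_width: 0.202
```

```bash
python3 s.py; python3 -c "
from h import *
grab('scene','scene4');grab('side','side4');grab('wrist','wrist4')"; python3 lens.py .457 .185 scene4 side4
```

```text
r 0.14903342823732768 ang 148.8352602890593 torque [ 0.55 -0.13 -0.21]
t 7.825 pos [0.5225 0.1546 0.3477] yaw -116.5 q [ 0.21  0.19 -0.61  1.76  0.13  1.26 -2.47] F [-1.2  1.4  0.9] g 0.202
shift cm [-0.01  0.17  0.18] turn [-0.018  0.053 -3.071]
scene0 lens [ 0.5198 -0.103 ] r 0.0493 n 1344 ang 234.2 dist 0.2225
side0 lens [ 0.521  -0.1029] r 0.0491 n 2586 ang 234.43 dist 0.2218
scene4 lens [0.4525 0.1847] r 0.0505 n 841 ang 151.51 dist 0.2247
side4 lens [0.4564 0.185 ] r 0.0485 n 1599 ang 150.96 dist 0.2214
```

About 1.8° is left, roughly 4.5 mm at the knob.

Emit:
{"method": "play_rows", "body": {"targets": "0 -0.5 0 0 0 0 -1;0 0 0 0 0 0 -1"}}

```text
time: 8.22
position: [0.5245, 0.1587, 0.3476]
tool_rot: [3.027, -0.714, -0.032]
ft_force: [-1.6, 1.4, 1.9]
grip_width: 0.201
```

```bash
python3 s.py; python3 -c "
from h import *
grab('scene','scene5');grab('side','side5')"; python3 lens.py .457 .185 scene5 side5
```

```text
r 0.14950016754866702 ang 147.08269981729597 torque [ 0.68  0.04 -0.09]
t 8.225 pos [0.5245 0.1587 0.3476] yaw -116.5 q [ 0.2   0.2  -0.62  1.75  0.14  1.26 -2.48] F [-1.6  1.4  1.9] g 0.201
shift cm [-0.    0.63  0.18] turn [-0.018  0.054 -3.072]
scene0 lens [ 0.5198 -0.103 ] r 0.0493 n 1344 ang 234.2 dist 0.2225
side0 lens [ 0.521  -0.1029] r 0.0491 n 2586 ang 234.43 dist 0.2218
scene5 lens [0.4557 0.1904] r 0.0504 n 837 ang 149.84 dist 0.2247
side5 lens [0.4593 0.1908] r 0.0484 n 1578 ang 149.27 dist 0.2218
```

The lens is now at (0.459, 0.191), matching the pin. Let go, rise, and back off.

Emit:
{"method": "play_rows", "body": {"targets": "0 0 0 0 0 0 -0.3;0 0 0 0 0 0 0.2;0 0 0 0 0 0 0.6;0 0 0 0 0 0 0.8;0 0 0 0 0 0 0.8;0 0 0 0 0 0 0.8;0 0 -2 0 0 0 0.8;0 0 -3 0 0 0 0.8;0 0 -4 0 0 0 0.8;0 0 -4 0 0 0 0.8;0 4 0 0 0 0 0.8;0 5 0 0 0 0 0.8;0 5 0 0 0 0 0.8;0 5 0 0 0 0 0.8;0 5 0 0 0 0 0.8;0 5 0 0 0 0 0.8;0 0 0 0 0 0 0.8"}}

```text
time: 10.45
position: [0.395, -0.1058, 0.4918]
tool_rot: [3.026, -0.709, -0.027]
ft_force: [0.0, 0.2, -0.1]
grip_width: 0.9
```

```bash
python3 s.py; python3 -c "
from h import *
a=grab('scene','scene6')['pixels'];b=grab('side','side6')['pixels'];c=grab('wrist','wrist6')
f=lambda i,x,y:cv2.resize(i[y:y+120,x:x+160],None,fx=2.5,fy=2.5,interpolation=3)
cv2.imwrite('pics/crop6.png',np.vstack([np.hstack([f(a,330,170),f(b,180,170)]),np.hstack([cv2.resize(a,(400,300)),cv2.resize(b,(400,300))])]))"; python3 lens.py .457 .185 scene6 side6
```

```text
r 0.31409817989918337 ang 215.70836631287634 torque [ 0.14 -0.03 -0.03]
t 10.45 pos [ 0.395  -0.1058  0.4918] yaw -116.4 q [ 0.53 -0.22 -0.29  1.83 -0.03  1.53 -1.78] F [ 0.   0.2 -0.1] g 0.9
shift cm [ -0.03 -29.34  13.53] turn [-0.012  0.056 -3.069]
scene0 lens [ 0.5198 -0.103 ] r 0.0493 n 1344 ang 234.2 dist 0.2225
side0 lens [ 0.521  -0.1029] r 0.0491 n 2586 ang 234.43 dist 0.2218
scene6 lens [0.4567 0.1907] r 0.05 n 978 ang 149.65 dist 0.224
side6 lens [0.4593 0.1891] r 0.0501 n 763 ang 149.67 dist 0.221
```

View pics/crop6.png

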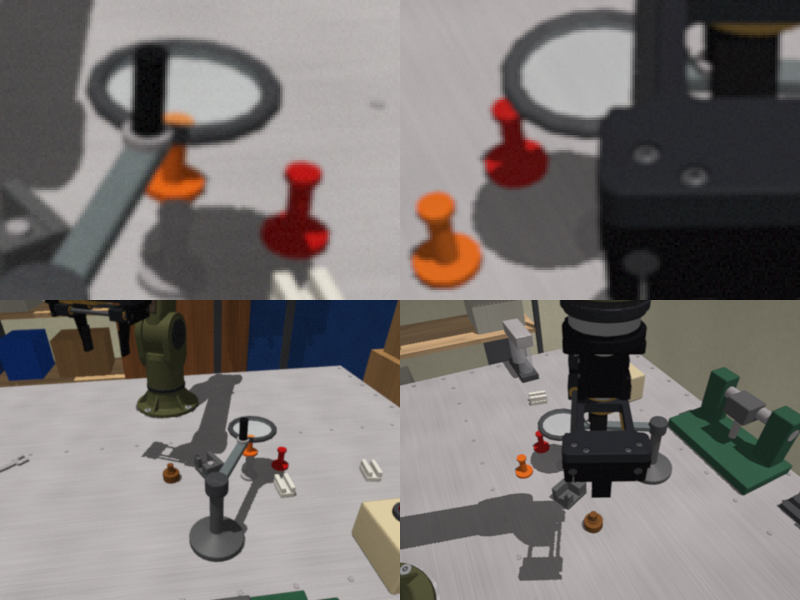

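View pics/wrist6.png

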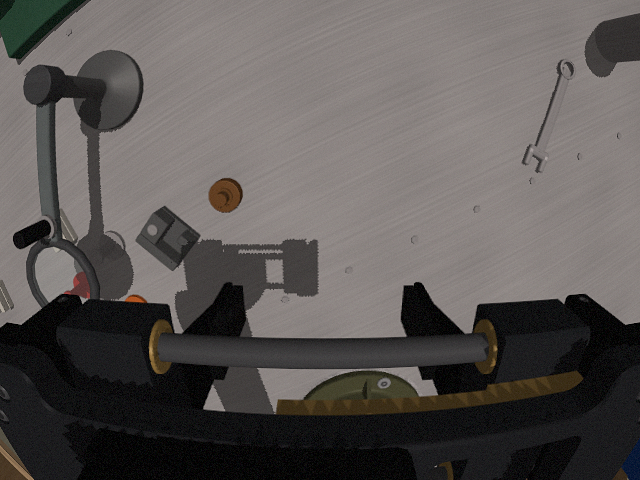

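After letting go, the lens reads about (0.458, 0.190) against the pin at (0.459, 0.191). There is plenty of time left, so I look straight down through the lens with the wrist camera, staying well above it.

Emit:
{"method": "play_rows", "body": {"targets": "0 -5 0 0 0 0 0.8;0 -5 0 0 0 0 0.8;0 -5 0 0 0 0 0.8;0 -5 0 0 0 0 0.8;0 -5 0 0 0 0 0.8;0 -5 0 0 0 0 0.8;-4 0 0 0 0 0 0.8;-4 0 0 0 0 0 0.8;-4 0 0 0 0 0 0.8;-4 0 0 0 0 0 0.8;0 0 0 0 0 0 0.8;0 0 0 0 0 0 0.8"}}

```text
time: 12.1
position: [0.3796, 0.2667, 0.4788]
tool_rot: [3.052, -0.645, -0.048]
ft_force: [-0.5, 0.0, -0.1]
grip_width: 0.895
```

```bash
python3 s.py; python3 -c "
from h import *
grab('wrist','wrist7')"
```

```text
r 0.33005127641294607 ang 145.01879519740504 torque [ 0.09 -0.02 -0.01]
t 12.1 pos [0.3796 0.2667 0.4788] yaw -113.8 q [ 0.17 -0.09 -0.77  1.73 -0.07  1.51 -2.58] F [-0.5  0.  -0.1] g 0.895
shift cm [17.92  4.28 12.95] turn [-0.036  0.044 -3.025]
```

View pics/wrist7.png

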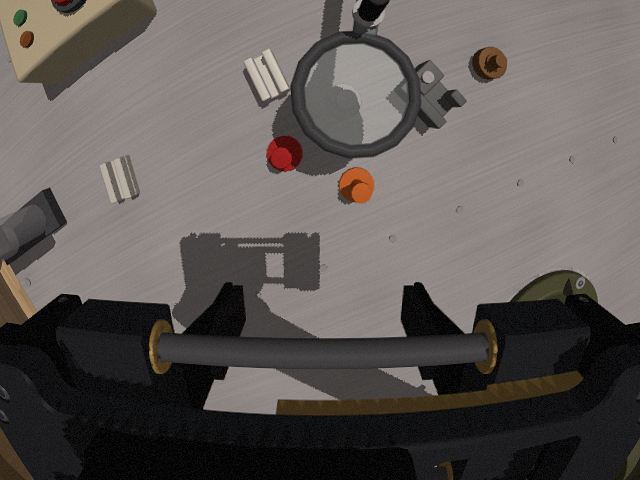

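```bash
python3 -c "
from h import *
d=load('wrist7');c=d['pixels'][20:170,270:440]
g=cv2.createCLAHE(4,(4,4)).apply(cv2.cvtColor(c,6));cv2.imwrite('pics/crop7.png',cv2.resize(g,None,fx=4,fy=4,interpolation=3))
print('lens',fish(d,355.5,94,.14), 'flange expected proj?')
from scipy.optimize import least_squares
for n,X in (('pinhead',(.459,.191,.055)),('flange',(.459,.191,.008))):
    print(n,least_squares(lambda p:(fish(d,*p,X[2])[:2]-X[:2])*1000,[350,95],diff_step=1e-2).x)
"
```

```text
lens [0.4595 0.1905 0.14  ] flange expected proj?
pinhead [346.16229063  99.12991906]
flange [342.62153508 100.85241974]
```

View pics/crop7.png

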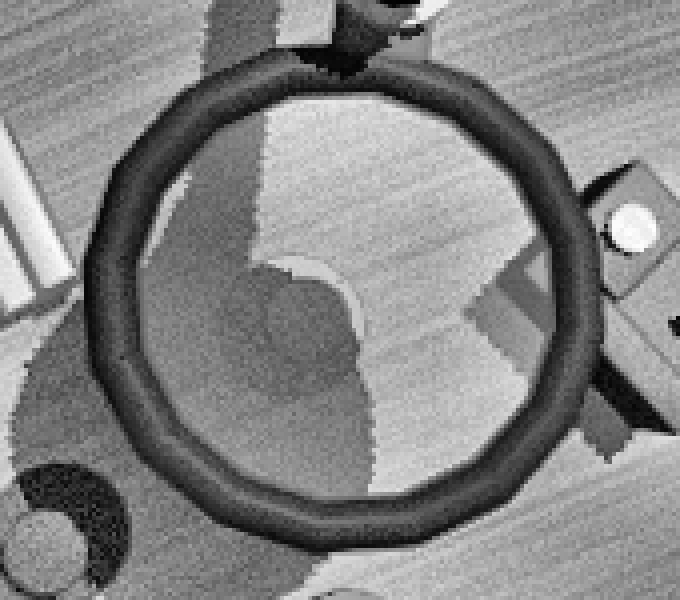

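The straight-down view shows the ring at (355.8,94.5), the pin flange at (343.3,101.5) and the pin head at about (347,98). These match the projected pin position within about 1 px. The lens therefore comes out at (0.4595, 0.1905) and the pin at (0.459, 0.191). The arm stayed put and the robot is clear, so I hand in.

```bash
python3 -c "
from h import *
d=load('wrist7');print(fish(d,355.8,94.5,.14),fish(d,343.3,101.5,.008))
ctrl.close_job()"
```

```text
[0.459  0.1905 0.14  ] [0.458  0.1906 0.008 ]
the job is handed in; nothing more can be done
```

I gripped the magnifier's black knob and swung the arm about 85° clockwise until the lens was over the polished steel pin. Then I let go, rose clear and handed the job in at about 12 s.

- **Lens over pin:** in the last look straight down, after release, the lens was at (0.459, 0.1905) and the pin at (0.458, 0.191), about 1 mm apart. The scene and side views put the lens within about 2–3 mm of the pin. In the side view, the robot partly hid the lens.
- **Pin:** it stood where it was first measured, and the robot went nowhere near it. I did not touch the orange and red look-alikes.
- **Forces:** the wrist force read under 6 N at every check, and the gripper touched nothing at hand-in.
- **Tool tilt:** the tool had leaned about 0.05 rad by the end of the swing, so the tool position read about 2° off the true arm angle. I set the final angle from the camera images instead.

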